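Seat the round-bottomed oil jar in its dish stand and slide it under the saucer rack

TASK

The round-bottomed oil jar leans in its wooden drying rest: take it, and set it gently, upright and centred, into the dished cup of the board stand, without dropping it or pressing it down hard (the cup's screw post is set to a different height each time, so feel for it), and let go. Then, by its upright grip, slide the stand over the tiles without lifting it until the jar is wholly under the wooden saucer rack, standing upright and seated in its dish; the jar must not touch the rack, and everything else on the ledge must be left where it is. Finish with everything released and at rest.

Things in the scene. Friction and masses are not known exactly. Their poses are not given: they have to be found in the camera images.
- jar_mid (a point): Loose white oil jar, a body of revolution 120 mm high, 0.25 to 0.5 kg. This point: on its axis, 60 mm above its lowest point; z runs along the axis towards the mouth. At the start it leans in the rest, its axis about 37 degrees from vertical, mouth towards the rest's -x. The free neck, 85 to 118 mm above the lowest point, can be pinched across the lean, hand tilted or vertical.
- jar_belly (a point): Centre of the jar's spherical belly (36 mm radius), on the axis 36 mm above its lowest point and 24 mm below jar_mid.
- rest: Fixed wooden drying rest: board 130 x 90 x 12 mm with a cup 79 mm across at its origin, rim 44 mm up, holding the jar's belly centre 61 mm above the table; on its -x side a 22 mm wide post with a small V on top (about 85 mm high) under the lower neck. Origin on the table under the cup's centre, z up; the jar leans towards -x.
- stand_axis (a point): Loose dark-wood paddle stand, 0.67 kg. This point: at table level on the axis of its dish; z up, +x away from its upright grip. Board 14 mm thick: a disc 116 mm across round this point and a tail 50 mm wide running 165 mm to -x.
- stand_grip (a point): Grip point of the stand, 45 mm above the table in an upright wooden block on the tail, 140 mm to -x from the dish axis: block 44 mm long (along x), 22 mm thick (along y, the way to pinch it), from 14 to 62 mm above the table. Same axes as stand_axis.
- stand: The same stand, with its dish. Terracotta dish on a brass post: open cone, wall about 50 degrees steep, rim 68 mm across inside, 79 outside. Its height is not reported and varies: rim 52 to 80 mm above the table (the post holds up to 50 N). A seated jar has its belly centre 17 mm above the rim, so 69 to 97 mm above the table. Origin and axes as stand_axis.
- jar: The same jar as a whole; origin at its lowest point. Shape: spherical belly 72 mm across that is also the round underside, then a straight plain neck 34 mm across from 68 mm above the lowest point to the top at 120 mm.
- rack: Fixed wooden saucer rack: top board 200 mm deep (x), 280 wide (y), underside 200 and top 218 mm above the table, four 20 mm legs at x +-85, y +-125 mm, a rail between the rear legs; four upright saucers on top, up to 343 mm high, behind x = -30 mm. Origin on the table under the board's centre. Open front faces -x (edge at x = -100 mm): slide in along +x.
- tagine: Bystander: tagine with cone top, 230 mm across, 246 mm high; origin under its centre.
- pot: Bystander: lidded blue enamel pot, 182 mm across, 174 mm high; origin under its centre.
- whisk: Bystander: steel whisk lying along its x, about 300 mm long, 60 mm high; origin at its middle on the table.
- bowl: Bystander: terracotta bowl, 116 mm across, 55 mm high; origin under its centre.
- tumbler: Bystander: blue ceramic tumbler, 58 mm across, 85 mm high; origin under its centre.
- spoon: Bystander: wooden spoon lying flat along its x, about 200 mm long; origin near its middle.
- salt: Bystander: blue salt cellar, 72 mm across, 54 mm high; origin under its centre.
Not all that is in view belongs to the job. Of the things like the stand, leave any that is blue; of the rest the larger one is meant. Of the things that look like the jar, the smaller one is meant.

How it is judged:
On the way:
1. the jar stands in the stand's dish, upright within 12 degrees and centred within 5 mm, let go (contact force between jar and stand above 0.5 N and horizontal distance between jar_belly and stand_axis below 0.005 m and angle between jar_belly's own z axis and vertical below 0.21 rad and contact force between jar and the fingers below 0.05 N and x of jar_belly in the frame of rack below -0.12 m), for 0.3 s.
At the end, for the whole second after the job is handed in: The jar stands in the dish of the stand, upright within 12 degrees, its belly centred on the dish axis within 5 mm; the stand lies flat on the table; the whole jar is under the rack's top board (belly centre within 64 mm of the rack's centre in x and 104 mm in y); jar and stand are at rest (contact force between jar and stand above 0.5 N and horizontal distance between jar_belly and stand_axis below 0.005 m and angle between jar_belly's own z axis and vertical below 0.21 rad and angle between stand_axis's own z axis and vertical below 0.03 rad and height (world z) of stand_axis below 0.004 m and x of jar_belly in the frame of rack between -0.064 and 0.064 m and y of jar_belly in the frame of rack between -0.104 and 0.104 m and linear speed of each of jar, stand below 0.02 m/s); the robot touches nothing.
It fails at once if the jar touches the rack (contact force between jar and rack above 0.5 N).
It fails at once if the jar is pressed on the stand with over 35 N (contact force between jar and stand above 35 N).
It fails at once if the jar is dropped into the dish (falls free at over 0.3 m/s, from about 5 mm) (horizontal distance between jar_belly and stand_axis below 0.04 m and linear speed of jar above 0.3 m/s and contact force between jar and the fingers below 0.05 N).
It fails at once if the stand is lifted over 15 mm (height (world z) of stand_axis above 0.015 m).
It fails at once if a bystander is moved over 20 mm (distance of any of tagine, pot, whisk, bowl, tumbler, spoon, salt from where it was at the start of the episode above 0.02 m).
It also fails if it takes over 61 s, if anything falls off the work surface, if the arm or the gripper's body presses on something with over 40 N, if the wrist force passes 120 N, or if a joint passes its speed limit or range.

ROBOT

A 7-joint arm with a two-finger parallel gripper is mounted at the origin on the work surface. World frame = base frame: x ahead of the robot, y to its left, z up, the work surface at z = 0. Lengths are in m, angles in rad, forces in N, time in s.
With the tool pointing down it reaches from about 0.4 to 0.9 m from the base axis. Payload 5.5 kg.
Tool frame: the origin (TCP) lies midway between the tips of the shut fingers; the grasp point (between the pads) lies 19 mm behind it (manip.grip_depth is the distance from the TCP to the grasp point, in m); z points along the fingers, y is the line along which they close (so a half turn about z gives the same grasp; the last joint's range is limited). The gripper opens to 92 mm and grips with 3 to 60 N. Pads are 19 mm wide; open, the fingers measure 130 mm over their backs; the gripper's body (75 mm by 190 mm) begins 47 mm behind the grasp point.
Start: joints at [1.465, 0.501, -0.427, 1.55, 0.221, 1.138, -0.21], TCP at [0.234, -0.606, 0.227] pointing down, gripper open.
Joint ranges: [-2.88, 2.88], [-0.31, 2.03], [-1.54, 1.56], [0.2, 2.42], [-1.41, 4.55], [0.19, 2.02], [-2.57, 2.57]. Speed limits (rad/s): [2.57, 2.57, 3.14, 3.14, 3.14, 3.14, 3.14].

INTERFACE

Orientations are given as a unit quaternion [x, y, z, w].
In Python, from bench import manip, effector, viewer gives the robot as it stands. Calls block until the motion is done:
- manip.move_pose(position, orientation): joint-space move of the TCP to a pose.
- manip.servo_line(position, ori=None, vel=0.15): straight line of the TCP; ori=None keeps the orientation; vel is the mean speed in m/s.
- manip.movej(angles): joint-space move.
- effector.open_jaws() and effector.close(f_grip=None): open the fingers fully, or close them until they stop; f_grip is the grip in N (None keeps the last).
- manip.sleep(seconds).
- manip.solve_ik(position, orientation): joint angles nearest the present ones, or None.
- viewer.get_image(name): name is "scene" or "top" or "wrist"; returns the picture (480x640x3 uint8, red, green, blue); there is no depth.
- viewer.get_calibration(name): a dict with "vfov" (degrees; the focal length in pixels is half the picture's height over the tangent of half this angle, whatever the lens; pixels are square), "cx", "cy" (the principal point, pixels), "eye" and "attitude" of the camera in the world. Camera axes: x right, y down, z forward; pixel columns grow to the right and rows downward; lengths in m; the calibration is good to about 2 mm. The wrist camera is an equidistant fisheye: a pixel r from the principal point sees the ray r / f radians off the axis. A picture is of the moment at which its call begins: read the wrist's pose just before it. get_calibration takes no time and is no camera call; for the wrist camera it gives the pose at the moment of the call.
A pose or a line that the arm cannot do raises manip.PlanningError and nothing moves.
- manip.hand_in(): hands the job in; it is judged then, once.
Readings, each from a call of its own:
- manip.current_clock(): time.
- manip.current_q(): joint angles.
- manip.current_joint_velocities(): joint speeds.
- manip.current_tau(): joint torques, N m.
- manip.current_tool_pos(): TCP position.
- manip.current_tcp_rot(): TCP orientation.
- manip.current_force(): force on the tool from outside, world axes, zero at the start.
- manip.current_wrist_torque(): the same for the moment, N m.
- manip.current_finger_gap(): finger opening in m.
- manip.current_gripper_force(): force on a finger pad.
Only numpy, scipy, OpenCV 4.12 (cv2) and the standard library are available. Lean on these libraries where they do the work, as an engineer would, in place of code of your own. Each camera call takes 0.05 s, during which the arm holds its last target. There are 200 camera calls.

## Working session

There is one attempt and no reset: what is moved stays moved. The work goes in short steps, each a Python script; the robot and the scene stay as the last script left them, time stands still between calls to the robot, and variables do not carry over. Pictures are saved under pics/ and viewed, at most 13 in all, crops included, and the job is handed in when it is done.

```bash
ls; mkdir -p pics; cat > h.py <<'E'
import numpy as np, cv2
from bench import manip, effector, viewer
from scipy.spatial.transform import Rotation as R
def K(n):
    c=viewer.get_calibration(n); return c
def rotm(a):
    a=np.array(a,float); return a if a.shape==(3,3) else R.from_quat(a).as_matrix()
def ray(c,u,v,fish=False):
    f=240/np.tan(np.radians(c['vfov'])/2); d=np.array([u-c['cx'],v-c['cy']],float)
    if fish:
        r=np.hypot(*d); t=r/f; k=np.sin(t)*d/max(r,1e-9); v3=np.array([k[0],k[1],np.cos(t)])
    else: v3=np.array([d[0]/f,d[1]/f,1])
    w=rotm(c['attitude'])@v3; return np.array(c['eye'],float),w/np.linalg.norm(w)
def onz(c,u,v,z,fish=False):
    e,w=ray(c,u,v,fish); return e+w*(z-e[2])/w[2]
def tri(a,b):
    A=np.zeros((3,3));B=np.zeros(3)
    for e,w in (a,b):
        P=np.eye(3)-np.outer(w,w);A+=P;B+=P@e
    return np.linalg.solve(A,B)
E
python3 - <<'E'
from h import *
for n in("scene","top"):
    im=viewer.get_image(n); cv2.imwrite(f'pics/{n}0.png',im[...,::-1]); print(n,K(n))
print(K("wrist"),manip.current_clock())
E
```

```text
pics
scene {'vfov': 50.41248012965557, 'cx': 318.54875995474106, 'cy': 239.35597743405012, 'eye': array([1.58426714, 0.78866498, 1.1366933 ]), 'attitude': array([ 0.40573031,  0.80186392, -0.3913218 , -0.19815252])}
top {'vfov': 57.79858830118047, 'cx': 321.2432374766178, 'cy': 248.01425986903433, 'eye': array([ 0.3395037 , -0.02168722,  1.32361948]), 'attitude': array([ 0.71607249, -0.69553116,  0.04241806, -0.04095488])}
{'vfov': 65.70646984690485, 'cx': 321.1164332214158, 'cy': 241.16973001266805, 'eye': array([ 0.30829316, -0.57758459,  0.38407798]), 'attitude': array([ 0.81569155, -0.55923691, -0.08460379,  0.12142313])} 0.1
```

View pics/top0.png

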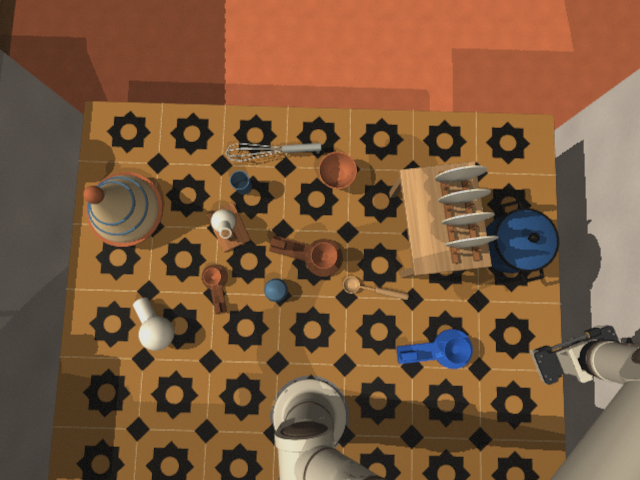

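View pics/scene0.png

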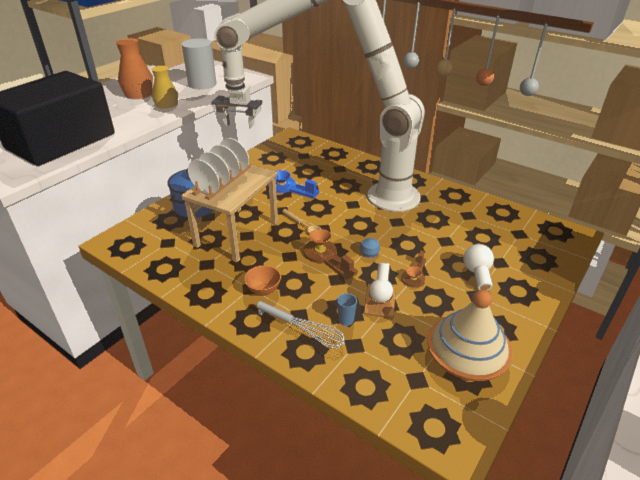

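The top view shows the jar leaning at about (223,222) and the right stand with its dish at (322,257) and grip at (283,243). The rack is centred near (445,218) and opens to the left. The large jar at (155,330), the small stand at (213,285) and the blue stand at (440,350) are decoys. Next I'll look from close by with the wrist camera.

```bash
python3 - <<'E'
from h import *
c=K("top")
for nm,u,v,z in [("belly",222,220,.061),("mouth",227,231,.128),("dish",323,257,.066),("grip",281,243,.06),("rackFL",402,170,.218),("rackFR",414,273,.218),("rackBR",488,266,.218)]: print(nm,onz(c,u,v,z).round(3))
b=onz(c,222,220,.061); d=onz(c,323,257,.066)
m=(b+d)/2
q0=R.from_quat(manip.current_tcp_rot()).as_matrix(); print(q0.round(2))
# camera offset in tool frame
w=K("wrist"); o=q0.T@(np.array(w['eye'])-manip.current_tool_pos()); print('off',o.round(4), (q0.T@rotm(w['attitude'])).round(2))
for i,yaw in enumerate([0,np.pi/2,-np.pi/2,np.pi]):
    r=R.from_euler('z',yaw)*R.from_matrix(np.diag([1,-1,-1.]))
    p=np.array([m[0],m[1],.45])-np.r_[(r.as_matrix()@o)[:2],0]
    s=manip.solve_ik(p,r.as_quat()); print(yaw,p.round(3),None if s is None else np.round(s,2))
E
```

```text
belly [0.564 0.272 0.061]
mouth [0.521 0.241 0.128]
dish [ 0.462 -0.028  0.066]
grip [0.501 0.096 0.06 ]
rackFL [ 0.682 -0.227  0.218]
rackFR [ 0.413 -0.26   0.218]
rackBR [ 0.437 -0.449  0.218]
[[ 0.93  0.36 -0.  ]
 [ 0.36 -0.93  0.  ]
 [ 0.   -0.   -1.  ]]
off [ 0.0794  0.0002 -0.1583] [[-0.   -0.96 -0.29]
 [ 1.   -0.   -0.  ]
 [ 0.   -0.29  0.96]]
0 [0.434 0.122 0.45 ] [ 1.32 -0.14 -1.47  1.66 -0.14  1.5  -1.72]
1.5707963267948966 [0.513 0.043 0.45 ] [ 0.69  0.17 -0.94  1.54  0.14  1.51 -0.26]
-1.5707963267948966 [0.513 0.202 0.45 ] [ 0.52  0.39 -1.29  1.45  0.38  1.58  2.4 ]
3.141592653589793 [0.592 0.122 0.45 ] [ 0.57  0.54 -1.3   1.32  0.52  1.65  0.93]
```

```bash
python3 - <<'E'
from h import *
manip.servo_line([.234,-.606,.48],vel=.3)
r=R.from_euler('z',np.pi/2)*R.from_matrix(np.diag([1,-1,-1.]))
manip.move_pose([.52,.09,.44],r.as_quat())
w=K("wrist"); im=viewer.get_image("wrist"); cv2.imwrite('pics/w1.png',im[...,::-1])
import pickle; pickle.dump((w,im),open('w1.pkl','wb'))
print(manip.current_clock(),manip.current_tool_pos(),manip.current_q())
E
```

```text
3.8 [0.52041377 0.08881404 0.43988934] [ 0.67781889  0.2422391  -1.0857906   1.52425577  0.21420429  1.50430395
 -0.41234687]
```

View pics/w1.png

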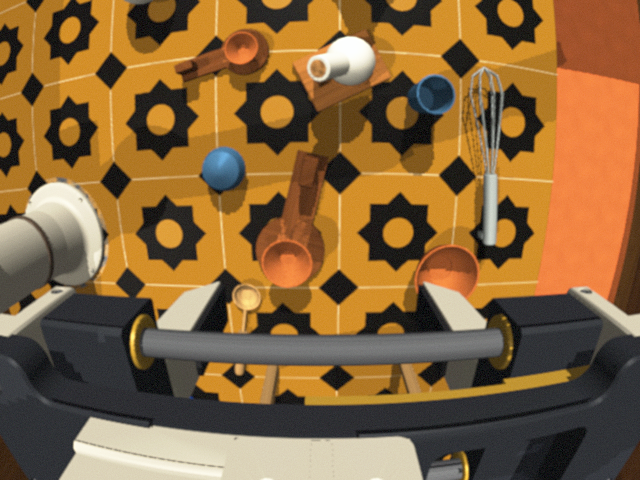

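Wrist view: the jar's belly is at (354,61) and its mouth at (319,68). The stand's dish rim is at (287,263), and the grip block is around (308,175). Now I'll fit these.

```bash
python3 - <<'E'
from h import *
import pickle
w,im=pickle.load(open('w1.pkl','rb')); top=cv2.imread('pics/top0.png')[...,::-1]; c=K("top")
def blob(im,box,f):
    x0,y0,x1,y1=box; s=im[y0:y1,x0:x1].astype(int); m=f(s[...,0],s[...,1],s[...,2],cv2.cvtColor(im[y0:y1,x0:x1].copy(),cv2.COLOR_RGB2HSV).astype(int)).astype(np.uint8)
    cs,_=cv2.findContours(m,cv2.RETR_EXTERNAL,cv2.CHAIN_APPROX_NONE); k=max(cs,key=cv2.contourArea)+[[x0,y0]]
    return k.astype(np.int32)
white=lambda r,g,b,h:(h[...,2]>120)&(h[...,1]<70)
kw=blob(im,(295,25,395,105),white); kt=blob(top,(195,195,255,255),white)
vis=[]
for nm,k,src in(("w",kw,im),("t",kt,top)):
    m=np.zeros(src.shape[:2],np.uint8); cv2.drawContours(m,[k],-1,255,-1)
    dt=cv2.distanceTransform(m,cv2.DIST_L2,5); _,r,_,p=cv2.minMaxLoc(dt); print(nm,'belly',p,r,'area',cv2.contourArea(k),cv2.boundingRect(k))
terr=lambda r,g,b,h:(h[...,0]<12)&(h[...,1]>110)&(h[...,2]>110)
for nm,src,box in(("w",im,(245,225,330,300)),("t",top,(300,235,350,285))):
    k=blob(src,box,terr); print(nm,'dish',cv2.fitEllipse(cv2.convexHull(k)),cv2.contourArea(k))
a=cv2.resize(im[20:120,280:400],None,fx=4,fy=4,interpolation=2); b=cv2.resize(im[140:310,240:340],None,fx=3,fy=3,interpolation=2)
cc=cv2.resize(top[200:290,200:350],None,fx=3,fy=3,interpolation=2)
H=np.zeros((600,800,3),np.uint8); H[:400,:480]=a; H[:510,490:790]=b; H[405:595,0:450]=cc[:190]
cv2.imwrite('pics/c1.png',H[...,::-1])
E
```

```text
w belly (350, 52) 16.5906982421875 area 2071.5 (307, 36, 68, 48)
t belly (218, 220) 7.990699768066406 area 325.5 (211, 210, 23, 29)
w dish ((287.1567077636719, 254.9922332763672), (58.813568115234375, 61.18995666503906), 151.20147705078125) 1408.5
t dish ((322.83599853515625, 255.0673370361328), (27.043575286865234, 28.412431716918945), 87.2271728515625) 558.5
```

View pics/c1.png

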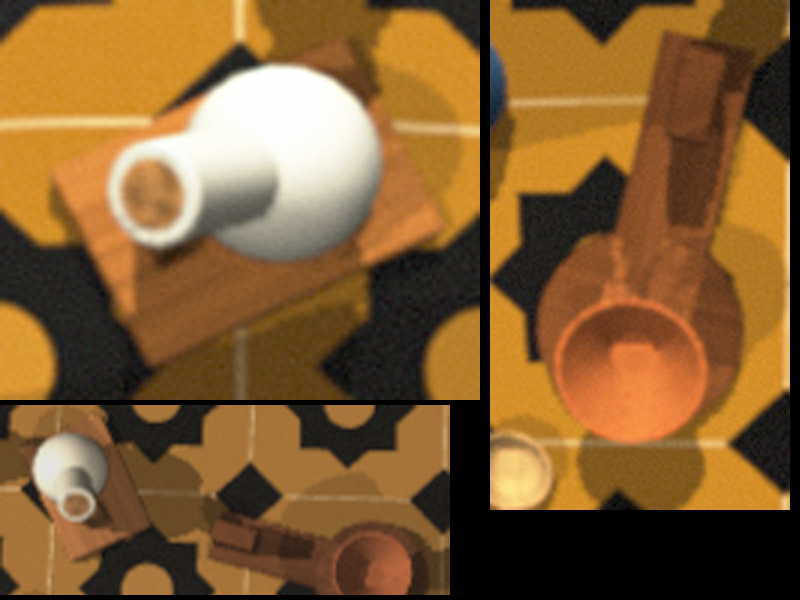

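The crops give these pixels:

| Feature | Wrist | Top |
|---|---|---|
| Belly | (351.2,60.8), r 24.4 | (223.3,221) |
| Mouth | (319,67.5) | (225.3,233.3) |
| Dish rim | (286.8,263.3) | (323.3,255.3) |
| Grip block top | (309,171) | (279,245) |

```bash
python3 - <<'E'
from h import *
import pickle
w,im=pickle.load(open('w1.pkl','rb')); c=K("top")
P={}
for nm,a,b,z in[("belly",(351.2,60.8),(223.3,221),.061),("mouth",(319,67.5),(225.3,233.3),.128),("dish",(286.8,263.3),(323.3,255.3),.066),("grip",(309,171),(279,245),.062)]:
    P[nm]=p=onz(w,*a,z,True); print(nm,'tri',tri(ray(w,*a,True),ray(c,*b)).round(4),'w@z',p.round(4),'t@z',onz(c,*b,z).round(4))
# dish height from rim width 51.7px (79mm)
e,_=ray(w,0,0,True)
l=ray(w,261,263.3,True)[1]; r=ray(w,312.7,263.3,True)[1]; ang=np.arccos(l@r); D=.0395/np.tan(ang/2)
e,m=ray(w,286.8,263.3,True); print('dish by size',(e+D*m).round(4))
l=ray(w,351.2,36.4,True)[1]; r=ray(w,351.2,85.2,True)[1]; print('belly by size',(e+.036/np.sin(np.arccos(l@r)/2)*ray(w,351.2,60.8,True)[1]).round(4))
ax=P['mouth']-P['belly']; print('axis',ax.round(4),np.linalg.norm(ax),np.degrees(np.arctan2(np.hypot(*ax[:2]),ax[2])),np.degrees(np.arctan2(ax[1],ax[0])))
# rest board corners z=.012 from crop: 
q=[onz(w,280+u/4,20+v/4,.012,True) for u,v in((55,172),(152,368),(440,228))]; print(np.round(q,4))
s=q[2]-q[1]; print('rest x yaw',np.degrees(np.arctan2(s[1],s[0])),np.linalg.norm(s),np.linalg.norm(q[0]-q[1]))
E
```

```text
belly tri [0.5667 0.2768 0.0261] w@z [0.5637 0.2707 0.061 ] t@z [0.5608 0.2684 0.061 ]
mouth tri [0.5185 0.2528 0.0991] w@z [0.5184 0.2487 0.128 ] t@z [0.5146 0.2455 0.128 ]
dish tri [ 0.4676 -0.0289  0.069 ] w@z [ 0.4677 -0.0303  0.066 ] t@z [ 0.4674 -0.0287  0.066 ]
grip tri [0.5008 0.1054 0.0163] w@z [0.5031 0.1097 0.062 ] t@z [0.4943 0.1016 0.062 ]
dish by size [ 0.468  -0.0293  0.0688]
belly by size [0.5638 0.2708 0.0603]
axis [-0.0453 -0.0219  0.067 ] 0.0838230409794097 36.936414032406645 -154.16725049584508
[[0.4788 0.2766 0.012 ]
 [0.5161 0.1975 0.012 ]
 [0.6285 0.2559 0.012 ]]
rest x yaw 27.45260961780995 0.1266969640329984 0.0873949637475274
```

```bash
cat >> h.py <<'E'
YAW=np.radians(26.5); T=np.radians(37); BELLY=np.array([.5637,.2707,.061]); DISH=np.array([.4675,-.0295])
AX=np.array([-np.sin(T)*np.cos(YAW),-np.sin(T)*np.sin(YAW),np.cos(T)])
def frame(z,y):
    z=z/np.linalg.norm(z); x=np.cross(y,z); return R.from_matrix(np.c_[x,y,z]).as_quat()
def down(th): # fingers close along heading th
    return frame(np.array([0,0,-1.]),np.array([np.cos(th),np.sin(th),0]))
E
python3 - <<'E'
from h import *
for s in(1,-1):
    y=s*np.array([-np.sin(YAW),np.cos(YAW),0]); q=frame(-AX,y)
    for d in(.147,.047):
        k=manip.solve_ik(BELLY+AX*d,q); print(s,d,None if k is None else np.round(k,2))
    for dth in(0,-.5,-1,-1.5,-2,.5,1):
        k=manip.solve_ik(np.r_[DISH,.2],down(np.arctan2(y[1],y[0])+dth)); print('  place',dth,None if k is None else np.round(k,2))
E
```

```text
1 0.147 [ 0.62  0.24 -1.2   2.41  1.64  0.25 -0.03]
1 0.047 [ 0.21  0.51 -0.82  2.32  2.16  0.4  -0.47]
  place 0 [ 1.08  0.51 -1.35  2.    0.57  1.09  1.52]
  place -0.5 [ 1.02  0.42 -1.22  2.    0.46  1.04  1.11]
  place -1 [ 0.98  0.39 -1.16  2.    0.42  1.02  0.65]
  place -1.5 [ 0.96  0.37 -1.13  2.    0.4   1.01  0.17]
  place -2 [ 0.92  0.35 -1.07  2.    0.36  1.   -0.29]
  place 0.5 [ 1.12  0.6  -1.44  2.    0.67  1.15  1.93]
  place 1 [ 1.14  0.7  -1.53  2.    0.76  1.22  2.34]
-1 0.147 None
-1 0.047 [-0.32  0.38 -0.21  2.34  2.74  0.24  1.97]
  place 0 [ 0.81  0.29 -0.92  2.01  0.28  0.97 -1.36]
  place -0.5 [ 0.72  0.26 -0.81  2.01  0.23  0.96 -1.81]
  place -1 [ 0.64  0.24 -0.72  2.01  0.2   0.96 -2.28]
  place -1.5 [-0.78  0.25  0.91  2.05 -0.24  0.95 -2.35]
  place -2 [-1.07  0.5   1.37  2.06 -0.57  1.05 -2.53]
  place 0.5 [ 0.86  0.31 -0.99  2.01  0.31  0.98 -0.89]
  place 1 [ 0.91  0.34 -1.06  2.01  0.35  0.99 -0.43]
```

```bash
python3 - <<'E'
from h import *
u=np.array([np.cos(YAW),np.sin(YAW),0])
G=BELLY+AX*.067
def tq(t,th,s): # tool z tilted by t away from base along heading th
    h=np.array([np.cos(th),np.sin(th),0]); return frame(np.sin(t)*h-np.cos(t)*np.array([0,0,1]),s*np.array([-h[1],h[0],0]))
for s in(1,-1):
  for t in(12,22,30,37):
    t=np.radians(t); q=tq(t,YAW,s); z=R.from_quat(q).as_matrix()[:,2]
    print(s,round(np.degrees(t)),[None if k is None else np.round(k,2) for k in (manip.solve_ik(G+z*(.019-d),q) for d in(.09,0))])
    for th in(-.8,-.3,YAW):
        qp=tq(t-T,th,s); zp=R.from_quat(qp).as_matrix()[:,2]
        k=manip.solve_ik(np.r_[DISH,.0855+.067]+zp*.019,qp); print('   place',round(th,2),None if k is None else np.round(k,2))
E
```

```text
1 12 [array([ 0.49,  0.59, -1.28,  1.97,  0.8 ,  0.92,  0.88]), array([ 0.35,  0.71, -1.1 ,  1.99,  0.98,  0.81,  0.75])]
   place -0.8 [ 0.93  0.77 -1.04  1.81  0.33  1.23  0.54]
   place -0.3 [ 0.81  0.83 -1.08  1.74  0.49  1.41  0.83]
   place 0.46 [ 0.69  0.89 -1.19  1.77  0.77  1.57  1.27]
1 22 [array([ 0.53,  0.39, -1.2 ,  2.15,  0.79,  0.58,  0.84]), array([ 0.33,  0.59, -1.01,  2.13,  1.18,  0.55,  0.53])]
   place -0.8 [ 0.92  0.65 -1.06  1.91  0.4   1.1   0.47]
   place -0.3 [ 0.86  0.71 -1.1   1.87  0.53  1.22  0.81]
   place 0.46 [ 0.8   0.77 -1.2   1.88  0.75  1.35  1.32]
1 30 [array([ 0.26,  0.19, -0.82,  2.29,  0.72,  0.25,  0.86]), array([ 0.23,  0.5 , -0.85,  2.24,  1.59,  0.36,  0.09])]
   place -0.8 [ 0.91  0.56 -1.07  1.99  0.47  0.99  0.38]
   place -0.3 [ 0.89  0.61 -1.11  1.97  0.56  1.07  0.78]
   place 0.46 [ 0.89  0.68 -1.22  1.98  0.72  1.16  1.37]
1 37 [array([ 0.62,  0.31, -1.23,  2.4 ,  1.7 ,  0.31, -0.07]), array([ 0.21,  0.5 , -0.82,  2.33,  2.16,  0.4 , -0.46])]
   place -0.8 [ 0.88  0.49 -1.07  2.06  0.55  0.91  0.28]
   place -0.3 [ 0.91  0.51 -1.11
[... 519 characters left out ...]
 0.57  0.46 -0.55  1.92  0.07  1.02 -2.37]
   place -0.3 [ 0.54  0.51 -0.63  1.87  0.22  1.11 -2.05]
   place 0.46 [ 0.52  0.53 -0.75  1.89  0.46  1.16 -1.56]
-1 30 [array([-0.07,  0.14, -0.47,  2.3 ,  0.45,  0.21, -2.04]), array([-1.52,  0.92,  1.35,  2.29,  4.51,  0.84, -0.15])]
   place -0.8 [ 0.55  0.39 -0.58  2.    0.16  0.9  -2.48]
   place -0.3 [ 0.58  0.42 -0.66  1.98  0.26  0.96 -2.09]
   place 0.46 [ 0.63  0.46 -0.81  1.98  0.44  1.   -1.53]
-1 37 [None, array([-0.32,  0.38, -0.21,  2.34,  2.74,  0.23,  1.97])]
   place -0.8 [-0.58  0.33  0.68  2.11 -0.29  0.79 -2.08]
   place -0.3 [ 0.61  0.36 -0.7   2.07  0.31  0.82 -2.15]
   place 0.46 [ 0.78  0.42 -0.92  2.07  0.44  0.86 -1.5 ]
```

```bash
cat >> h.py <<'E'
TT=np.radians(20); G=BELLY+AX*.067
def tq(t,th,s=1):
    h=np.array([np.cos(th),np.sin(th),0]); return frame(np.sin(t)*h-np.cos(t)*np.array([0,0,1]),s*np.array([-h[1],h[0],0]))
def tz(q): return R.from_quat(q).as_matrix()[:,2]
E
python3 - <<'E'
from h import *
q=tq(TT,YAW); z=tz(q)
manip.move_pose(G+z*(.019-.09),q)
manip.servo_line(G+z*.019,vel=.12)
print(manip.current_tool_pos()-(G+z*.019),manip.current_force().round(2))
f0=manip.current_force(); effector.close(40); manip.sleep(.2)
print('gap',manip.current_finger_gap(),manip.current_gripper_force(),(manip.current_force()-f0).round(2))
manip.servo_line(manip.current_tool_pos()+[0,0,.075],vel=.12); manip.sleep(.2)
print('gap',manip.current_finger_gap(),(manip.current_force()-f0).round(2),manip.current_clock())
w=K("wrist");import pickle
a=viewer.get_image("wrist");b=viewer.get_image("scene");pickle.dump((w,a,b),open('w2.pkl','wb'))
H=np.zeros((480,800,3),np.uint8);H[:,:480]=a[:,80:560];H[:480,480:800]=cv2.resize(b[200:360,330:437],(320,480));cv2.imwrite('pics/g1.png',H[...,::-1])
E
```

```text
[0.00041976 0.000219   0.00067681] [-0.44  0.43  1.19]
gap 0.03320227060607834 39.95836615562439 [-0.22  1.9  -1.32]
gap 0.03342613279878458 [ 1.46 -0.47 -4.91] 7.9667
```

View pics/g1.png

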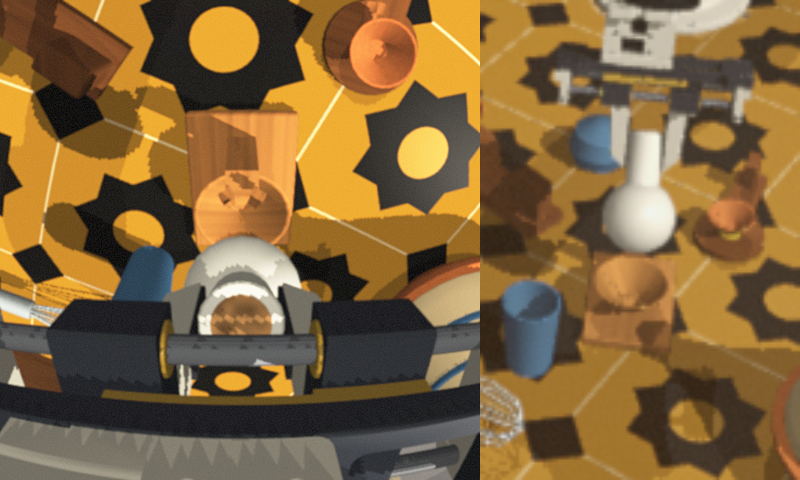

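The jar is held and clear of the rest. The wrist view shows the top edge of the belly at (323,237), and the scene view shows the belly at (383,271). I'll work out the actual in-hand angle from these, and from the mask edge.

```bash
cat >> h.py <<'E'
def proj(c,p,fish=False):
    v=rotm(c['attitude']).T@(np.asarray(p)-c['eye']); f=240/np.tan(np.radians(c['vfov'])/2)
    if fish:
        r=np.hypot(v[0],v[1]); t=np.arctan2(r,v[2]); return np.array([c['cx'],c['cy']])+f*t*v[:2]/r
    return np.array([c['cx'],c['cy']])+f*v[:2]/v[2]
E
python3 - <<'E'
from h import *
import pickle
w,a,b=pickle.load(open('w2.pkl','rb')); s=K('scene')
M=R.from_quat(manip.current_tcp_rot()).as_matrix(); p=manip.current_tool_pos()-.019*M[:,2]
f=240/np.tan(np.radians(w['vfov'])/2)
h=cv2.cvtColor(a,cv2.COLOR_RGB2HSV)
print('col',[(r,tuple(h[r,323])) for r in range(228,246,2)])
hb=cv2.cvtColor(b,cv2.COLOR_RGB2HSV); m=((hb[...,1]<60)&(hb[...,2]>110)).astype(np.uint8); 
for r in range(240,290,3): 
    x=np.flatnonzero(m[r,360:410])+360; print(r,x.min() if len(x) else 0,x.max() if len(x) else 0,end=' | ')
print()
for dg in range(-10,41,5):
    # axis tilt from vertical in lean plane
    t=np.radians(dg); ax=np.array([-np.sin(t)*np.cos(YAW),-np.sin(t)*np.sin(YAW),np.cos(t)]); B=p-.067*ax
    pc=proj(w,B,True); rad=np.arcsin(.036/np.linalg.norm(B-w['eye']))*f
    print(dg,'wrist',pc.round(1),'r',rad.round(1),'top',(pc[1]-rad).round(1),'scene',proj(s,B).round(1),proj(s,p+.018*ax).round(1))
E
```

```text
col [(228, (np.uint8(14), np.uint8(172), np.uint8(194))), (230, (np.uint8(14), np.uint8(176), np.uint8(198))), (232, (np.uint8(14), np.uint8(174), np.uint8(176))), (234, (np.uint8(14), np.uint8(177), np.uint8(137))), (236, (np.uint8(18), np.uint8(62), np.uint8(135))), (238, (np.uint8(26), np.uint8(28), np.uint8(154))), (240, (np.uint8(26), np.uint8(34), np.uint8(166))), (242, (np.uint8(26), np.uint8(30), np.uint8(176))), (244, (np.uint8(25), np.uint8(32), np.uint8(184)))]
240 373 398 | 243 373 398 | 246 373 397 | 249 373 397 | 252 374 396 | 255 375 392 | 258 379 389 | 261 378 389 | 264 374 392 | 267 372 393 | 270 371 394 | 273 371 395 | 276 372 394 | 279 374 393 | 282 377 389 | 285 0 0 | 288 0 0 | 
-10 wrist [321.8 216.5] r 66.4 top 150.1 scene [383.  263.3] [384.9 244.8]
-5 wrist [321.8 224.4] r 65.1 top 159.3 scene [382.9 264.7] [384.9 244.4]
0 wrist [321.8 232.7] r 64.0 top 168.7 scene [382.7 266. ] [385.  244.1]
5 wrist [321.8 241.2] r 63.0 top 178.2 scene [382.6 267.2] [385.  243.8]
10 wrist [321.8 250. ] r 62.2 top 187.8 scene [382.5 268.3] [385.  243.5]
15 wrist [321.8 258.9] r 61.4 top 197.5 scene [382.4 269.2] [385.1 243.3]
20 wrist [321.8 268. ] r 60.8 top 207.2 scene [382.3 269.9] [385.1 243.1]
25 wrist [321.8 277.2] r 60.2 top 217.0 scene [382.2 270.6] [385.1 242.9]
30 wrist [321.8 286.6] r 59.8 top 226.7 scene [382.1 271. ] [385.1 242.8]
35 wrist [321.8 296. ] r 59.5 top 236.5 scene [382.1 271.3] [385.1 242.8]
40 wrist [321.8 305.5] r 59.2 top 246.2 scene [382.1 271.4] [385.1 242.8]
```

The jar is at about 34.5° while the hand is at 20°, so there was almost no slip. I'll bring it upright above the dish.

```bash
cat >> h.py <<'E'
def place(bz,th,t,xy=DISH):
    q=tq(t,th); return np.r_[xy,bz+.067]+.019*tz(q), q
E
python3 - <<'E'
from h import *
import pickle
t=np.radians(-14.5)
p0=manip.current_tool_pos(); manip.servo_line(p0+[-.03,-.03,.05],vel=.15)
for xy,th,bz in [([.50,.12],.1,.19),(DISH,-.3,.135)]:
    p,q=place(bz,th,t,xy); manip.move_pose(p,q)
manip.sleep(.3); print(manip.current_tool_pos()-p,manip.current_force().round(2),manip.current_finger_gap(),manip.current_clock())
w=K("wrist");a=viewer.get_image("wrist");b=viewer.get_image("scene");c=viewer.get_image("top");pickle.dump((w,a,b,c),open('w3.pkl','wb'))
B=np.r_[DISH,.135]
print('exp belly',proj(w,B,True).round(1),proj(K('scene'),B).round(1),proj(K('top'),B).round(1),'mouth scene',proj(K('scene'),B+[0,0,.084]).round(1))
print('dish exp', proj(w,np.r_[DISH,.0685],True).round(1))
H=np.zeros((480,800,3),np.uint8);H[:,:480]=a[:,80:560];H[:,480:800]=cv2.resize(b[170:275,275:345],(320,480));cv2.imwrite('pics/g2.png',H[...,::-1])
E
```

```text
[0.00035939 0.00133813 0.00037088] [-0.12 -0.27 -3.79] 0.03363164950541549 10.375
exp belly [319.  294.2] [319.1 220.8] [323.8 252.8] mouth scene [319.1 199.9]
dish exp [319.4 278.3]
```

View pics/g2.png

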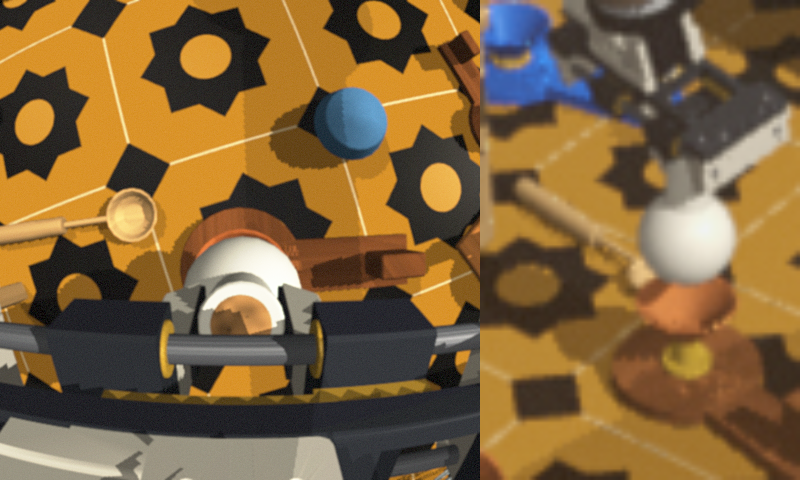

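The jar hangs upright over the dish. In the scene view the belly is at (320.5,222) and the dish rim centre at about (320,234), so they line up to within 1–2 mm. Now I'll lower it by feel.

```bash
python3 - <<'E'
from h import *
t=np.radians(-14.5)
p,q=place(.103,-.3,t); manip.servo_line(p,q,vel=.06); manip.sleep(.3)
f0=np.mean([manip.current_force() for _ in range(3)],0); print(f0.round(2)); bz=.103
while bz>.066:
    bz-=.0008; p,q=place(bz,-.3,t); manip.servo_line(p,q,vel=.02)
    f=manip.current_force()-f0
    if f[2]>1.0: manip.sleep(.1); f=manip.current_force()-f0; print(round(bz,4),f.round(2),manip.current_tool_pos()-p)
    if f[2]>3.5: break
print(bz,manip.current_wrist_torque(),manip.current_clock())
E
```

```text
[-0.31 -0.05 -3.23]
0.1022 [ 0.28 -0.15  0.32] [-8.21186761e-06  3.30890732e-06  8.10540481e-06]
0.0918 [ 0.99 -0.11  0.48] [-1.48957836e-05  7.86902153e-07 -7.49952086e-06]
0.0902 [-0.1   2.18  4.92] [-0.00010014  0.00043913  0.0002165 ]
0.09020000000000007 [ 0.47248878 -0.0393202  -0.09097289] 15.8083
```

```bash
python3 - <<'E'
from h import *
t=np.radians(-14.5); f0=np.array([-.31,-.05,-3.4]); bz=.0902; xy=DISH.copy()
for i in range(14):
    f=manip.current_force()-f0
    if i%2==0 or i>10: print(round(bz,4),(xy-DISH).round(4),f.round(2))
    if f[2]>8: print('hard',f); break
    if f[2]>3 and np.hypot(f[0],f[1])<1: break
    xy=xy+np.clip(.0004*f[:2],-.001,.001)
    if f[2]<3.5: bz-=.0005
    elif f[2]>6: bz+=.0004
    p,q=place(bz,-.3,t,xy); manip.servo_line(p,q,vel=.02); manip.sleep(.12)
print(round(bz,4),xy-DISH,(manip.current_force()-f0).round(2),manip.current_tool_pos()-p,manip.current_clock())
E
```

```text
0.0902 [0. 0.] [-0.1   2.19  5.08]
0.0902 [-0.0008  0.0011] [0.09 0.64 1.2 ]
0.0897 [-0.00072987  0.00133625] [ 0.04 -0.94  3.67] [ 6.51859049e-05 -2.02925075e-04  9.73436420e-05] 16.9083
```

```bash
python3 - <<'E'
from h import *
import pickle
q=manip.current_tcp_rot(); z=tz(q); p=np.array(manip.current_tool_pos())
effector.open_jaws(); manip.sleep(.3)
manip.servo_line(p-z*.13,vel=.2)
p2=manip.current_tool_pos(); print(p2, manip.current_clock())
r=down(0.0)  # rise, and look from the side
manip.move_pose([.60,.03,.46],down(np.pi)) if manip.solve_ik([.60,.03,.46],down(np.pi)) is not None else print('noik')
w=K("wrist");a=viewer.get_image("wrist");b=viewer.get_image("scene");c=viewer.get_image("top");pickle.dump((w,a,b,c),open('w4.pkl','wb'))
print(manip.current_clock(),manip.current_q().round(2))
H=np.zeros((600,800,3),np.uint8);H[:400,:533]=cv2.resize(a,(533,400));H[:480,540:800]=cv2.resize(b[180:290,290:350],(260,480))
H[405:600,:500]=cv2.resize(c[215:293,240:440],(500,195));cv2.imwrite('pics/g3.png',H[...,::-1])
E
```

```text
[ 0.49252827 -0.03665478  0.26331415] 19.0583
20.6583 [ 0.76  0.62 -1.46  1.31  0.62  1.72  2.57]
```

View pics/g3.png

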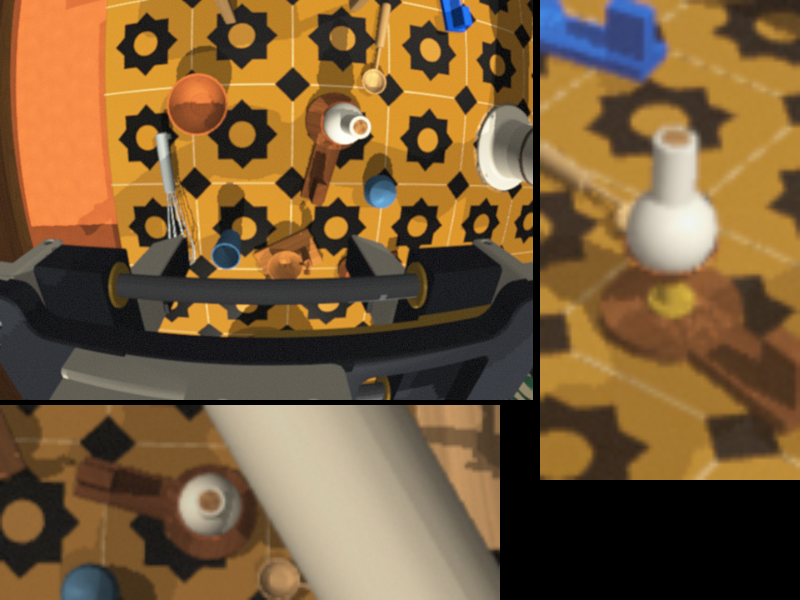

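The jar sits in the dish and looks upright. In the scene view the belly is at (320.5,232) and the mouth at (321.6,211.6). Next I'll check its tilt and centring, and refine the rack and grip positions numerically.

```bash
python3 - <<'E'
from h import *
import pickle
w,a,b,c=pickle.load(open('w4.pkl','rb')); ct=K('top'); cs=K('scene')
print('belly',onz(w,410.6,148.8,.087,True).round(4),onz(ct,323.2,254.6,.087).round(4),tri(ray(w,410.6,148.8,True),ray(ct,323.2,254.6)).round(4))
print('mouth',onz(w,433,152.4,.171,True).round(4),onz(ct,323.6,252.6,.171).round(4),'scene belly/mouth',onz(cs,320.5,232.5,.087).round(4),onz(cs,321.6,211.6,.171).round(4))
# grip block & tail seen by wrist: dark brown mask
h=cv2.cvtColor(a,cv2.COLOR_RGB2HSV); m=((h[...,0]<13)&(h[...,1]>90)&(h[...,2]>35)&(h[...,2]<170)).astype(np.uint8); m[:140]=0; m[250:]=0; m[:,:350]=0; m[:,430:]=0
k=max(cv2.findContours(m,0,1)[0],key=cv2.contourArea); print('tail rect',cv2.minAreaRect(k),cv2.boundingRect(k))
# rack front edge in the first top picture
t=cv2.imread('pics/top0.png')[...,::-1]; ht=cv2.cvtColor(t.copy(),cv2.COLOR_RGB2HSV).astype(int)
pts=[]
g=cv2.GaussianBlur(t.astype(np.float32),(3,3),0); 
for r in range(175,270,5): print(r,[tuple(ht[r,x][[1,2]]) for x in range(398,420,3)]) if r%30==25 or r%30==15 else 0
for yaw in(77,-103):
    u=np.radians(yaw); 
E
python3 - <<'E'
from h import *
xs=np.radians(-103); hd=np.array([np.cos(xs),np.sin(xs)]); g=DISH-.14*hd; print('grip',g)
xr=np.radians(-83); hr=np.array([np.cos(xr),np.sin(xr)]); gf=np.array([.56,-.343])+hr*(-.03-.14); print('final grip',gf)
for s in(1,-1):
    for p,x in((g,xs),(gf,xr)):
        k=manip.solve_ik(np.r_[p,.026],down(x+s*np.pi/2)); print(s,None if k is None else k.round(2), 'tool x',R.from_quat(down(x+s*np.pi/2)).as_matrix()[:,0].round(2))
E
```

```text
belly [ 0.4704 -0.0263  0.087 ] [ 0.4673 -0.0283  0.087 ] [ 0.4683 -0.0271  0.0791]
mouth [ 0.4621 -0.0268  0.171 ] [ 0.464  -0.0287  0.171 ] scene belly/mouth [ 0.4657 -0.0249  0.087 ] [ 0.4607 -0.0243  0.171 ]
tail rect ((378.8000183105469, 191.40000915527344), (63.504329681396484, 97.49256134033203), 26.56505012512207) (362, 140, 63, 109)
175 [(np.int64(164), np.int64(140)), (np.int64(123), np.int64(220)), (np.int64(127), np.int64(200)), (np.int64(126), np.int64(217)), (np.int64(127), np.int64(213)), (np.int64(128), np.int64(209)), (np.int64(127), np.int64(217)), (np.int64(126), np.int64(212))]
195 [(np.int64(155), np.int64(79)), (np.int64(152), np.int64(87)), (np.int64(125), np.int64(214)), (np.int64(127), np.int64(205)), (np.int64(128), np.int64(212)), (np.int64(127), np.int64(211)), (np.int64(125), np.int64(217)), (np.int64(126), np.int64(219))]
205 [(np.int64(96), np.int64(40)), (np.int64(166), np.int64(140)), (np.int64(125), np.int64(167)), (np.int64(126), np.int64(208)), (np.int64(127), np.int64(213)), (np.int64(126), np.int64(199)), (np.int64(128), np.int64(216)), (np.int64
[... 716 characters left out ...]
(126), np.int64(200)), (np.int64(124), np.int64(197)), (np.int64(126), np.int64(196))]
265 [(np.int64(73), np.int64(28)), (np.int64(91), np.int64(45)), (np.int64(169), np.int64(164)), (np.int64(166), np.int64(167)), (np.int64(167), np.int64(165)), (np.int64(127), np.int64(157)), (np.int64(124), np.int64(166)), (np.int64(126), np.int64(168))]
grip [0.49899315 0.10691181]
final grip [ 0.53928221 -0.17426715]
1 [-0.96  0.74  0.9   2.06 -0.86  0.77  0.26] tool x [0.22 0.97 0.  ]
1 [ 0.69  0.66 -0.55  1.89  0.5   0.73 -0.03] tool x [-0.12  0.99  0.  ]
-1 [ 0.47  0.76 -0.95  2.02  0.86  0.83  1.94] tool x [-0.22 -0.97 -0.  ]
-1 [-0.6   1.2   1.35  1.93 -1.28  1.24 -1.78] tool x [ 0.12 -0.99  0.  ]
```

```bash
python3 - <<'E'
from h import *
import pickle
w,*_=pickle.load(open('w4.pkl','rb')); ct=K('top'); print('grip top',onz(w,381.6,219.6,.062,True).round(4))
l=[onz(ct,u,v,.218)[:2] for u,v in((401,175),(403,195),(406.3,225),(411.2,255),(412.5,265))]; d=l[0]-l[-1]; print('rack y heading',np.degrees(np.arctan2(d[1],d[0])), 'BR-FR',np.round(onz(ct,414,273,.218)-onz(ct,488,266,.218),3))
q=np.array(manip.current_q()); q[6]=-.6; manip.movej(q)
x=np.radians(-103); k=manip.solve_ik([.499,.107,.26],down(x+np.pi/2)); print(k.round(2))
if k[2]<0:
    manip.move_pose([.499,.107,.26],down(x+np.pi/2))
    w=K("wrist");a=viewer.get_image("wrist");pickle.dump((w,a),open('w5.pkl','wb')); cv2.imwrite('pics/p1.png',a[...,::-1])
    print('exp grip top',proj(w,[.499,.107,.062],True).round(1),'TCP axis z=.062')
print(manip.current_clock())
E
```

```text
grip top [0.5056 0.0856 0.062 ]
rack y heading 7.527791918174316 BR-FR [-0.023  0.189  0.   ]
[ 0.79  0.54 -1.39  1.84  0.57  1.25 -1.  ]
exp grip top [319.1 212.4] TCP axis z=.062
24.325
```

View pics/p1.png

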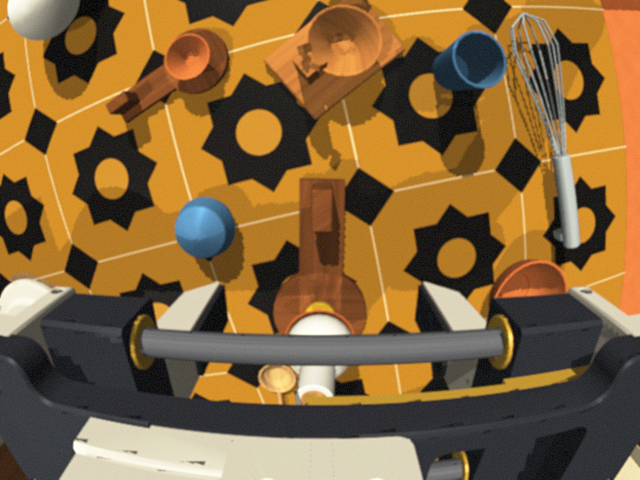

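The grip block's top is at (321.5,207) against the predicted (319,212), and it lines up with the hand. Now descend, pinch and slide.

```bash
python3 - <<'E'
from h import *
import pickle
w,a=pickle.load(open('w5.pkl','rb')); g=onz(w,321.5,207,.062,True)[:2]; print('grip',g.round(4))
x=np.radians(-103); q=down(x+np.pi/2)
manip.servo_line(np.r_[g,.10],q,vel=.15); manip.servo_line(np.r_[g,.028],q,vel=.08)
manip.sleep(.1); f0=manip.current_force(); print(f0.round(2))
effector.close(15); manip.sleep(.2)
print('gap',manip.current_finger_gap(),(manip.current_force()-f0).round(2),manip.current_clock())
xr=np.radians(-82.7); hr=np.array([np.cos(xr),np.sin(xr)]); O=np.array([.5475,-.2435])+.1*hr
Df=O-.038*hr; D1=Df-.20*hr; print('rack',O,'dish via',D1,'dish final',Df)
for D in(D1,Df):
    p=np.r_[D-.14*hr,.028]; k=manip.solve_ik(p,down(xr+np.pi/2)); print(p.round(3),None if k is None else k.round(2))
E
```

```text
grip [0.5025 0.1118]
[-0.93  0.71  0.17]
gap 0.021820936500582967 [ 0.31 -0.09 -0.69] 27.975
rack [ 0.56020646 -0.34268944] dish via [ 0.52996508 -0.10661857] dish final [ 0.55537801 -0.30499746]
[0.512 0.032 0.028] [ 0.71  0.85 -1.09  2.01  0.98  0.94 -0.79]
[ 0.538 -0.166  0.028] [ 1.02  0.91 -1.07  1.89  0.97  0.99 -0.38]
```

```bash
python3 - <<'E'
from h import *
import pickle
xr=np.radians(-82.7); hr=np.array([np.cos(xr),np.sin(xr)]); D1=np.array([.53,-.1066])
f0=manip.current_force()
manip.servo_line(np.r_[D1-.14*hr,.028],down(xr+np.pi/2),vel=.04)
print((manip.current_force()-f0).round(2),manip.current_finger_gap(),manip.current_clock(),manip.current_tool_pos())
b=viewer.get_image("scene");t=viewer.get_image("top");H=np.zeros((600,800,3),np.uint8)
H[:,:480]=cv2.resize(b[0:300,140:380],(480,600)); H[:300,480:]=cv2.resize(t[150:390,260:516],(320,300)); cv2.imwrite('pics/s1.png',H[...,::-1])
E
```

```text
[-3.18  2.39  1.65] 0.022041379611831932 30.125 [0.51208651 0.03225798 0.02796947]
```

View pics/s1.png

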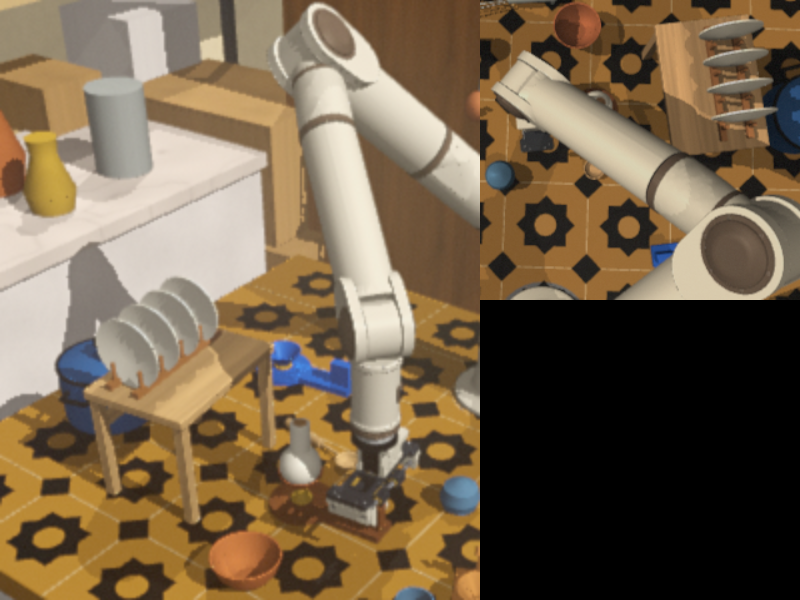

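The stand has turned and the jar is upright on it. The forearm sits well above the rack and clear of the saucers, so I'll slide in.

```bash
python3 - <<'E'
from h import *
xr=np.radians(-82.7); hr=np.array([np.cos(xr),np.sin(xr)]); D1=np.array([.53,-.1066]); f0=manip.current_force()
for d in(.05,.10,.15,.20):
    manip.servo_line(np.r_[D1+(d-.14)*hr,.028],vel=.05); f=manip.current_force()-f0; print(d,f.round(2))
    if np.linalg.norm(f)>20: print('STOP'); break
manip.sleep(.3); print(manip.current_tool_pos(),manip.current_clock())
b=viewer.get_image("scene");t=viewer.get_image("top");H=np.zeros((600,800,3),np.uint8)
H[:,:480]=cv2.resize(b[130:280,150:270],(480,600)); H[:300,480:]=cv2.resize(t[150:390,260:516],(320,300)); cv2.imwrite('pics/s2.png',H[...,::-1])
E
```

```text
0.05 [ 3.42 -2.66 -1.26]
0.1 [ 1.68 -1.49 -1.52]
0.15 [ 3.13 -1.77 -1.01]
0.2 [ 2.01 -1.26 -1.27]
[ 0.53770732 -0.16665716  0.02802919] 35.125
```

View pics/s2.png

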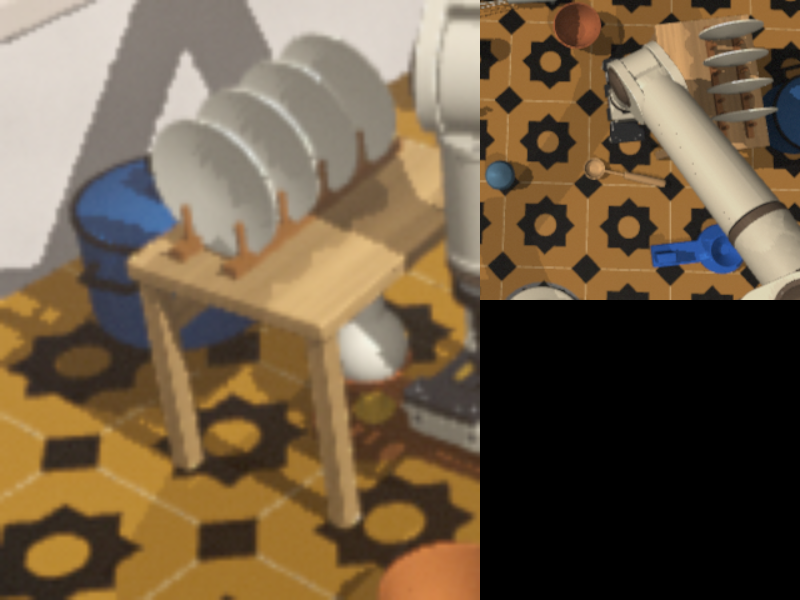

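The jar is under the board with its belly at about (240.5,214), and it's seated. I'll check the position, then release, back out and hand in.

```bash
python3 - <<'E'
from h import *
s=K('scene'); print('exp belly px',proj(s,[.5554,-.305,.087]).round(1),'measured',onz(s,240.5,214,.087).round(3))
effector.open_jaws(); manip.sleep(.3)
p=np.array(manip.current_tool_pos()); xr=np.radians(-82.7); hr=np.r_[np.cos(xr),np.sin(xr),0]
manip.servo_line(p+[0,0,.06],vel=.08)
manip.servo_line(p+[0,0,.07]-.10*hr,vel=.12)
manip.servo_line(p+[0,0,.2]-.12*hr,vel=.15); manip.sleep(.5)
print(manip.current_force().round(2),manip.current_clock())
b=viewer.get_image("scene"); cv2.imwrite('pics/s3.png',cv2.resize(b[130:280,150:310],(800,600)[:1]+(600,))[...,::-1]) if 0 else cv2.imwrite('pics/s3.png',cv2.resize(b[130:280,150:310],(640,600))[...,::-1])
E
```

```text
exp belly px [241.9 216.5] measured [ 0.547 -0.32   0.087]
[-0.49  0.22 -0.16] 40.125
```

View pics/s3.png

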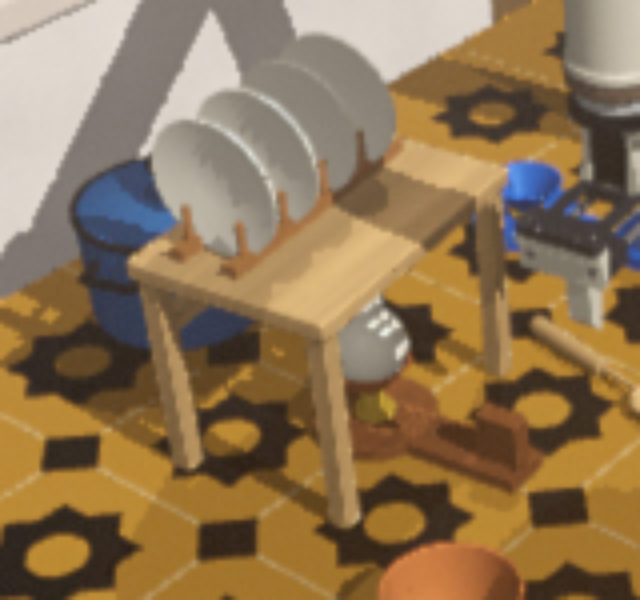

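The jar sits in the dish under the board with its belly at about (243,215). The stand is flat on the table and the hand is clear, so I'll hand in.

```bash
python3 -c "
from bench import manip
print(manip.hand_in())"
```

```text
the job is handed in; nothing more can be done
None
```

I set the jar in the stand's dish, slid the stand under the saucer rack and released it, then handed the job in shortly after 40 s on the robot's clock; the last picture shows the jar seated under the board, but the verdict was not reported.

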